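# Turn the jiko brush round in its tin

## Robot

A 6-joint arm with a two-finger parallel gripper is mounted at the origin on the work surface. World frame = base frame: x ahead of the robot, y to its left, z up, the work surface at z = 0. Lengths are in m, angles in rad, forces in N, time in s.
With the tool pointing down it reaches from about 0.25 to 0.85 m from the base axis. Payload 12.5 kg.
Tool frame: the origin (TCP) lies on the centre line of the jaws, within the pads' length; the fingertips stand 11 mm ahead of it and the grasp point (between the pads) lies 8 mm behind it; z points along the fingers, y is the direction in which the jaws open and shut (so a half turn about z gives the same grasp; the last joint's range is limited). The gripper opens to 93 mm and grips with 3 to 60 N. Pads are 15 mm wide; open, the fingers measure 128 mm over their backs; the gripper's body (75 mm by 188 mm) begins 65 mm behind the grasp point.
Start: joints at [1.055, 0.351, 1.652, -0, 1.139, -0.085], TCP at [0.23, 0.5, 0.23] pointing down, gripper open.
Joint ranges: [-2.75, 2.75], [-0.79, 2.1], [0.01, 2.65], [-1.57, 4.71], [0.07, 3.14], [-2.87, 2.87]. Speed limits (rad/s): [2.22, 2.22, 2.79, 3.14, 3.14, 3.14].

## Interface

Orientations are given as a unit quaternion [x, y, z, w].
In Python, from cell import robot gives the robot as it stands.
- The arm moves only by the tool jog_arm, never from a script. Its argument "motion" is text: rows parted by semicolons, each of 7 numbers parted by spaces: the shift along the tool's x, y, z normalised to -1 to 1, where 1 is 50 mm, then the turn, a rotation vector about the tool's x, y, z normalised to -1 to 1, where 1 is 0.12 rad, then the opening, from 0 (shut) to 1 (fully open). A call has 1 to 5 rows; each row shifts and turns the commanded pose from where the row before left it, along the tool's axes as they then stand; what a row does not reach is not made up. A row lasts 1/10 s, in which the tool goes at most 50 mm and 8.59 degrees, less where a joint would pass 70% of its speed; a pose out of reach is approached as far as the arm can. A call with a number of a shift or a turn outside -1 to 1 is refused whole. A call with a gripper value outside its range is refused whole. The fingers move at their own pace and stop on an object; the grip force is fixed at half the most. Time passes only in rows, so rows that do not move let the fingers close. It gives the time, the measured TCP pose, the force and the opening at its end, in the units of the state.
- robot.get_obs(): the state, without advancing time (a new reading comes with each control period).
- robot.snapshot(name): name is "side" or "top" or "wrist"; returns the picture (480x640x3 uint8, red, green, blue); there is no depth.
- robot.camera_model(name): a dict with "fx", "fy", "cx", "cy" (pixels), "position" and "rotation" of the camera in the world. Camera axes: x right, y up, looking along -z (the intrinsics and any distortion apply to the point x, -y, -z); pixel columns grow to the right and rows downward; lengths in m; the calibration is good to about 2 mm. A picture is of the moment at which its call begins: read the wrist's pose just before it. camera_model takes no time and is no camera call; for the wrist camera it gives the pose at the moment of the call.
- robot.finish_job(): hands the job in, once; it reports no verdict.
The state is a dict: "time_s": time; "joints": joint angles; "dq": joint speeds; "joint_torque": joint torques, N m; "tool_pos": TCP position; "tool_rot": TCP orientation; "force": force on the tool from outside, world axes, zero at the start; "ft_torque": the same for the moment, N m; "finger_gap": finger opening in m.
Only numpy, scipy, OpenCV 4.12 (cv2) and the standard library are available. Lean on these libraries where they do the work, as an engineer would, in place of code of your own. Each camera call takes 0.05 s, during which the arm holds its last target. There are 200 camera calls.

## Task

Three utensils stand in the rack of tilted tins, and the round flue brush has been put away the wrong way round, bristles down in the tin. Pull it out, turn it end for end and put it back in the empty tin handle-down, pushed in until the handle reaches the bottom, so that the bristles stick out and can air. Leave the slotted turner and the wooden spoon standing in their own tins.

Things in the scene. Friction and masses are not known exactly. Their poses are not given: they have to be found in the camera images.
- rack: Fixed dark steel rack of three identical aluminium tins in a row, 135 mm apart, 48 mm bore, 95 mm deep, walls 3 mm. Origin on the slab under the middle tin's bottom; x horizontal, to where the tins open (towards the robot), y along the row, z up. The tins rise 32 degrees above horizontal towards +x: bottom to mouth is (0.848, 0, 0.530). Below them: narrow posts and an 8 mm base plate.
- tin_left (a point): Centre of the inner floor of the left-hand tin (seen from the robot), at rack y = -135 mm, 70 mm above the slab. The mouth's centre is 95 mm further along the tin's axis.
- tin_middle (a point): The same point of the middle tin, at rack y = 0.
- tin_right (a point): The same point of the right-hand tin (seen from the robot), at rack y = +135 mm.
- brush_center (a point): Centre of the loose round flue brush, on its handle, half-way along its 260 mm: bristle head 40 mm thick, 80 mm long, dark steel wire; 16 mm neck, 10 mm long; plain wooden handle 28 mm thick, 170 mm long. 180 g, heavier at the bristles. It starts with the head hidden in a tin, handle sticking out within 7 degrees of the tin's axis. z axis: from bristles to handle end.
- bristle_tip (a point): End of the brush's bristle head, on its axis, 130 mm from its centre. At the start it is on the bottom of one of the three tins; the brush's centre is then about 35 mm outside the mouth.
- handle_end (a point): End of the brush's wooden handle, on the axis, 130 mm from its centre. Put in handle-down and let go, the brush droops about 11 degrees from the tin's axis, resting on the lip.
- slice_center (a point): Point on the axis of the slotted turner, 130 mm from its handle end; a steel blade 66 mm wide, 85 mm long at the upper end, 252 mm long in all; handle a round bar 28 mm thick and 132 mm long. Standing correctly, handle down, in one of the tins; must stay there.
- spoon_center (a point): Point on the axis of the wooden spoon, 130 mm from its handle end; a flat round bowl 58 mm wide at the upper end, 244 mm long in all; handle a round bar 28 mm thick and 132 mm long. Standing correctly, handle down, in one of the tins; must stay there.

How it is judged:
At the end, for the whole second after the job is handed in: The brush is at rest, let go, with its handle end inside a tin within 32 mm of the centre of the tin's inner floor (so handle-down, bristles out) ((distance between handle_end and tin_left below 0.032 m or distance between handle_end and tin_middle below 0.032 m or distance between handle_end and tin_right below 0.032 m) and linear speed of brush below 0.02 m/s); the robot touches nothing.
It fails at once if the slotted turner is moved from its place by more than 40 mm (distance of slice_center from where it was at the start of the episode above 0.04 m).
It fails at once if the wooden spoon is moved from its place by more than 40 mm (distance of spoon_center from where it was at the start of the episode above 0.04 m).
It also fails if it takes over 45 s, if anything falls off the work surface, if the arm or the gripper's body presses on something with over 40 N, if the wrist force passes 120 N, or if a joint passes its speed limit or range.

## Working session

There is one attempt and no reset: what is moved stays moved. The work goes in short steps, Python scripts to look and compute and a tool call to move; the robot and the scene stay as the last step left them, time stands still between calls to the robot, and variables do not carry over. Pictures are saved under pics/ and viewed, about 8 in all and at most 12, crops included, and the job is handed in when it is done.

Besides the shell and the picture viewer there is one more tool, called in YAML: its name, and indented under it one key for each argument. jog_arm: Moves the arm, as the interface text tells. Scaled input: -1 to 1 covers 50 mm each way for a shift and 0.12 rad each way for a turn. Its arguments: {"type":"object","properties":{"motion":{"type":"string"}},"required":["motion"]}

```bash
mkdir -p pics; ls; python3 - <<'E'
from cell import robot
import cv2,numpy as np
for n in("side","top"):
    im=robot.snapshot(n); cv2.imwrite(f"pics/{n}0.png",im[:,:,::-1]); m=robot.camera_model(n); print(n,m)
print(robot.get_obs())
E
```

```text
pics
side {'fx': 575.7273090907329, 'fy': 575.7273090907329, 'cx': 304.96698439424773, 'cy': 232.87453660485892, 'position': array([ 0.33027478, -0.42957682,  0.59780101]), 'rotation': array([ 0.4089734 , -0.11892621, -0.23617177,  0.87339579])}
top {'fx': 508.5010081194907, 'fy': 508.5010081194907, 'cx': 317.95373083642875, 'cy': 238.40925543005747, 'position': array([0.50507563, 0.02271468, 0.81539724]), 'rotation': array([ 0.04867093, -0.04114577, -0.70535165,  0.70598669])}
{'time_s': 0.1, 'joints': array([ 1.05540152e+00,  3.51172594e-01,  1.65233773e+00, -3.81843205e-06,
        1.13909879e+00, -8.46120361e-02]), 'dq': array([ 0.00053602, -0.00264981, -0.00135586,  0.00112718,  0.00085582,
        0.00020122]), 'joint_torque': array([ 2.55672538e-03, -4.98004532e+01, -2.85719830e+01,  7.01956660e-02,
        2.36794195e-02,  4.82421228e-06]), 'tool_pos': array([0.22951107, 0.49950706, 0.2291691 ]), 'tool_rot': array([ 2.13728977e-01,  9.76892863e-01, -4.86040911e-04, -1.48537189e-04]), 'force': array([ 0.48811712, -0.706858  ,  0.90961375]), 'ft_torque': array([-0.01398407, -0.01337983,  0.07381163]), 'finger_gap': 0.09299246677775272}
```

View pics/side0.png

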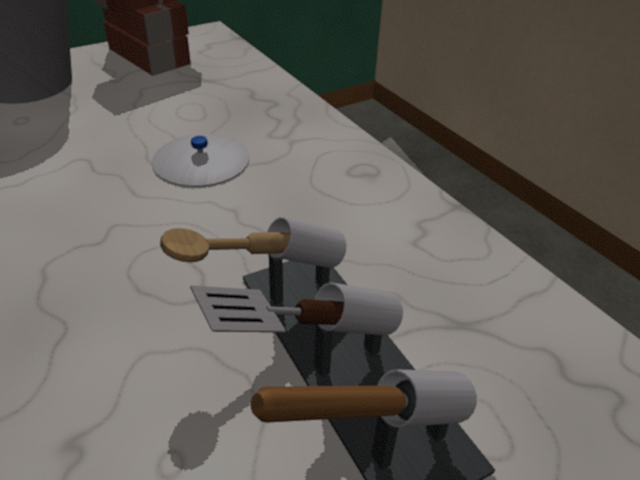

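View pics/top0.png

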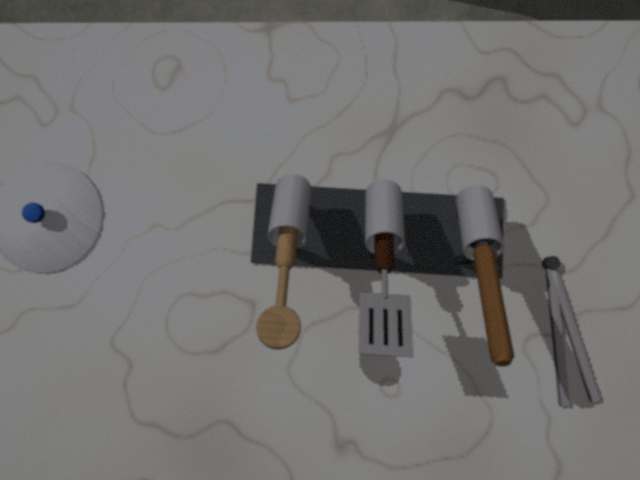

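```bash
cat > h.py <<'E'
import cv2,numpy as np
from cell import robot
from scipy.spatial.transform import Rotation as R
from scipy.optimize import least_squares
def proj(m,P):
    p=R.from_quat(m["rotation"]).inv().apply(np.atleast_2d(P)-m["position"])
    return np.c_[m["cx"]+m["fx"]*p[:,0]/-p[:,2], m["cy"]+m["fy"]*-p[:,1]/-p[:,2]]
def ray(m,uv):
    uv=np.atleast_2d(uv).astype(float)
    d=np.c_[(uv[:,0]-m["cx"])/m["fx"],-(uv[:,1]-m["cy"])/m["fy"],-np.ones(len(uv))]
    d=R.from_quat(m["rotation"]).apply(d); return d/np.linalg.norm(d,axis=1)[:,None]
def rackT(p):  # x,y,yaw -> fn rack->world
    r=R.from_euler("z",p[2]); return lambda P:r.apply(P)+[p[0],p[1],0]
A=np.array([np.cos(np.radians(32)),0,np.sin(np.radians(32))]); N=np.array([-A[2],0,A[0]])
def circ(y,s,r,n=40):
    t=np.linspace(0,2*np.pi,n,endpoint=False)[:,None]
    return np.array([0,y,.07])+s*A+r*(np.cos(t)*N+np.sin(t)*np.array([0,1,0]))
E
cat > fit.py <<'E'
from h import *
M={n:robot.camera_model(n) for n in("side","top")}
I={n:cv2.imread(f"pics/{n}0.png") for n in M}
D={n:cv2.distanceTransform(255-cv2.Canny(I[n],40,100),cv2.DIST_L2,5) for n in M}
for uv in [(257,184),(252,263),(503,274),(505,199)]:
    d=ray(M["top"],uv)[0]; print(uv,M["top"]["position"]+d*(0.008-M["top"]["position"][2])/d[2])
pts=np.vstack([circ(y,.095,.027) for y in(-.135,0,.135)])
def res(p):
    o=[]
    for n in M:
        uv=proj(M[n],rackT(p)(pts)).astype(np.float32)
        o.append(np.minimum(cv2.remap(D[n],uv[:,:1],uv[:,1:],cv2.INTER_LINEAR,borderValue=50).ravel(),12))
    return np.concatenate(o)
best=None
d=ray(M["top"],[(257,184),(252,263),(503,274),(505,199)]); c=(M["top"]["position"]+d*((.008-M["top"]["position"][2])/d[:,2])[:,None]).mean(0)
for dx in np.arange(-.06,.061,.01):
  for dy in (-.02,-.01,0,.01,.02):
    for yw in (-.1,-.05,0,.05,.1):
      s=least_squares(res,[c[0]+dx,c[1]+dy,np.pi+yw],diff_step=1e-4,loss="soft_l1",x_scale=[.01,.01,.03])
      if best is None or s.cost<best.cost: best=s
print(best.x,best.cost,np.abs(best.fun).mean())
T=rackT(best.x); np.save("rack.npy",best.x)
# brush handle: orange mask
ax={}
for n in M:
    hsv=cv2.cvtColor(I[n],cv2.COLOR_BGR2HSV); k=cv2.inRange(hsv,(5,140,50),(18,255,255))
    _,lab,st,_=cv2.connectedComponentsWithStats(k)
    cx=[st[i] for i in range(1,len(st))]; 
    roi=np.zeros_like(k); 
    if n=="side": roi[360:440,240:420]=1
    else: roi[235:375,465:520]=1
    ys,xs=np.nonzero(k*roi); P=np.c_[xs,ys]; mu=P.mean(0); w,v=np.linalg.eigh(np.cov((P-mu).T)); t=(P-mu)@v[:,1]
    print(n,len(P),mu,v[:,1],t.min(),t.max(),mu+v[:,1]*t.min(),mu+v[:,1]*t.max()); ax[n]=(mu,v[:,1],P)
def pl(n):
    mu,v,_=ax[n]; r=ray(M[n],[mu-40*v,mu+40*v]); return np.cross(r[0],r[1])
a,b=pl("side"),pl("top"); d=np.cross(a,b); d/=np.linalg.norm(d); d*=np.sign(d[2])
q=np.linalg.lstsq(np.array([a,b,d]),np.array([a@M["side"]["position"],b@M["top"]["position"],0]),rcond=None)[0]
# handle end from silhouettes: rim of end circle vs extent
mouth=T(circ(.135,.095,0,1))[0]; s0=(mouth-q)@d
print("dir",d,"tin axis",T(A)[0]-T(np.zeros(3))[0],"angle",np.degrees(np.arccos(d@(T(A)[0]-T(np.zeros(3))[0]))),"line-mouth offset",q+d*s0-mouth)
e1,e2=np.cross(d,[0,0,1]),0; e1/=np.linalg.norm(e1); e2=np.cross(d,e1); th=np.linspace(0,6.28,60)[:,None]
for n in M:
    mu,v,P=ax[n]
    f=lambda s:(proj(M[n],q+d*s+.014*(np.cos(th)*e1+np.sin(th)*e2))-mu)@v
    far=np.sign((proj(M[n],q+d*(s0+.15))-mu)@v)[0]; ext=((P-mu)@v*far).max()
    ss=np.arange(s0+.05,s0+.3,.0005); k=np.argmin([abs((f(s)*far).max()-ext) for s in ss]); print(n,"end at",ss[k]-s0,q+d*ss[k])
for n in M:
    im=I[n].copy()
    for y in(-.135,0,.135):
        for s in(0,.095): cv2.polylines(im,[np.round(proj(M[n],T(circ(y,s,.027)))).astype(int)],1,(0,0,255) if s else (0,255,0),1)
    cv2.line(im,*[tuple(map(int,x)) for x in proj(M[n],[q+d*s0,q+d*(s0+.165)])],(255,0,0),1)
    cv2.imwrite(f"pics/{n}_fit.png",im)
a=cv2.imread("pics/side_fit.png")[190:480,230:510];b=cv2.imread("pics/top_fit.png")[160:380,240:520]
cv2.imwrite("pics/fit.png",cv2.resize(np.vstack([a,b]),None,fx=1.15,fy=1.15) if 0 else cv2.resize(np.hstack([a[:290],cv2.copyMakeBorder(b,0,70,0,0,cv2.BORDER_CONSTANT)]),None,fx=1.42,fy=1.42,interpolation=cv2.INTER_CUBIC))
E
python3 fit.py
```

```text
(257, 184) [0.69737469 0.13060807 0.008     ]
(252, 263) [0.56873818 0.13642486 0.008     ]
(503, 274) [ 0.55161199 -0.26117229  0.008     ]
(505, 199) [ 0.67230661 -0.26973798  0.008     ]
[ 0.66625209 -0.0652764   3.07792991] 218.85659325122833 1.4109206
side 3620 [326.01519337 398.94558011] [-0.99965063  0.02643123] -77.95612300934323 74.09649828051599 [403.94408116 396.88510401] [251.94458188 400.90404159]
top 2104 [492.4581749  304.27186312] [0.17584938 0.98441708] -60.363147617734896 58.75301680400069 [481.84335265 244.84934938] [502.78985665 362.10933657]Traceback (most recent call last):
  File "fit.py", line 40, in <module>
    print("dir",d,"tin axis",T(A)[0]-T(np.zeros(3))[0],"angle",np.degrees(np.arccos(d@(T(A)[0]-T(np.zeros(3))[0]))),"line-mouth offset",q+d*s0-mouth)
                                                                                    ~^^~~~~~~~~~~~~~~~~~~~~~~~~~~
ValueError: matmul: Input operand 1 does not have enough dimensions (has 0, gufunc core with signature (n?,k),(k,m?)->(n?,m?) requires 1)
```

```bash
sed -i 's/^mouth=/Aw=T(A)-T(np.zeros(3)); mouth=/; s/T(A)\[0\]-T(np.zeros(3))\[0\]/Aw/g' fit.py; python3 fit.py | tail -4
```

```text
top 2104 [492.4581749  304.27186312] [0.17584938 0.98441708] -60.363147617734896 58.75301680400069 [481.84335265 244.84934938] [502.78985665 362.10933657]
dir [-0.85070869  0.05452625  0.52280169] tin axis [-0.84633013  0.05395261  0.52991926] angle 0.4799221260947439 line-mouth offset [ 0.00076431 -0.00021907  0.00126654]
side end at 0.1600000000000001 [ 0.44191299 -0.18637229  0.20525714]
top end at 0.15850000000000009 [ 0.44318905 -0.18645408  0.20447294]
```

View pics/fit.png

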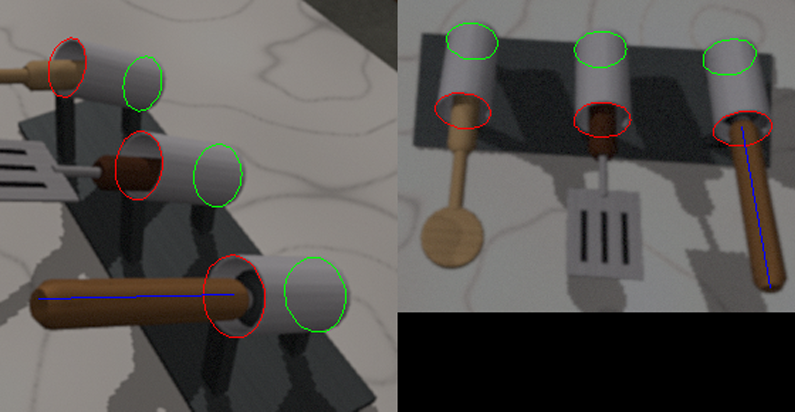

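```bash
cat >> h.py <<'E'
d=np.array([-.8507,.0545,.5228]); d/=np.linalg.norm(d)
END=np.array([.4426,-.1864,.2049]); G0=END-.128*d
h=np.cross(d,[0,0,1]); h/=np.linalg.norm(h); Nn=np.cross(h,d)   # up-normal to brush
def frame(sx,ax=d):  # sx=-1: tool x = -ax (grasp), +1 after flip
    z=-np.cross(np.cross(ax,[0,0,1]),ax); z/=np.linalg.norm(z); x=sx*ax
    return R.from_matrix(np.c_[x,np.cross(z,x),z])
def tcp(g,Rt): return g+Rt.apply([0,0,.008])
def plan(P,Rt,n=None,fs=.9,rv=None):
    o=robot.get_obs(); p,r=o["tool_pos"].copy(),R.from_quat(o["tool_rot"])
    w=(r.inv()*Rt).as_rotvec() if rv is None else np.array(rv)
    k=n or int(np.ceil(max(np.linalg.norm(P-p)/.05,np.linalg.norm(w)/.12)/fs)); dp=(P-p)/k
    print("t",o["time_s"],"p",p.round(4),"j",o["joints"].round(2),"F",o["force"].round(1),"gap",round(o["finger_gap"],4),"rows",k,"to",P.round(3))
    for i in range(k):
        print(np.r_[np.round(r.inv().apply(dp)/.05,2),np.round(w/k/.12,2)])
        r=r*R.from_rotvec(w/k)
E
python3 - <<'E'
from h import *
print(frame(-1).as_matrix().round(2),Nn,G0)
Rt=frame(-1); plan(tcp(G0,Rt)+.12*Nn+[0,0,.04],Rt,fs=.85)
E
```

```text
[[ 0.85 -0.06 -0.52]
 [-0.05 -1.    0.03]
 [-0.52  0.   -0.85]] [ 0.52173549 -0.03342493  0.85245226] [ 0.55149066 -0.19337607  0.13798095]
t 0.1 p [0.2295 0.4995 0.2292] j [ 1.06  0.35  1.65 -0.    1.14 -0.08] F [ 0.5 -0.7  0.9] gap 0.093 rows 28 to [ 0.61  -0.197  0.273]
[-0.45 -0.34 -0.03  0.23 -0.04  0.8 ]
[-0.49 -0.29 -0.02  0.23 -0.04  0.8 ]
[-0.51 -0.25 -0.01  0.23 -0.04  0.8 ]
[-0.53 -0.2  -0.    0.23 -0.04  0.8 ]
[-0.55 -0.15  0.01  0.23 -0.04  0.8 ]
[-0.56 -0.09  0.01  0.23 -0.04  0.8 ]
[-0.57 -0.04  0.02  0.23 -0.04  0.8 ]
[-0.57  0.02  0.02  0.23 -0.04  0.8 ]
[-0.56  0.07  0.02  0.23 -0.04  0.8 ]
[-0.55  0.13  0.02  0.23 -0.04  0.8 ]
[-0.54  0.18  0.02  0.23 -0.04  0.8 ]
[-0.52  0.23  0.02  0.23 -0.04  0.8 ]
[-0.49  0.28  0.01  0.23 -0.04  0.8 ]
[-0.47  0.32  0.01  0.23 -0.04  0.8 ]
[-0.43  0.37 -0.    0.23 -0.04  0.8 ]
[-0.4   0.41 -0.01  0.23 -0.04  0.8 ]
[-0.35  0.44 -0.02  0.23 -0.04  0.8 ]
[-0.31  0.47 -0.03  0.23 -0.04  0.8 ]
[-0.26  0.5  -0.04  0.23 -0.04  0.8 ]
[-0.22  0.52 -0.05  0.23 -0.04  0.8 ]
[-0.16  0.54 -0.07  0.23 -0.04  0.8 ]
[-0.11  0.55 -0.08  0.23 -0.04  0.8 ]
[-0.06  0.56 -0.1   0.23 -0.04  0.8 ]
[-0.01  0.56 -0.11  0.23 -0.04  0.8 ]
[ 0.04  0.55 -0.13  0.23 -0.04  0.8 ]
[ 0.1   0.54 -0.14  0.23 -0.04  0.8 ]
[ 0.15  0.53 -0.16  0.23 -0.04  0.8 ]
[ 0.2   0.5  -0.17  0.23 -0.04  0.8 ]
```

jog_arm:
  motion: "0 0 -0.8 0 0 0 1; 0 0 -0.8 0 0 0 1"

```text
time_s: 0.3
tool_pos: [0.2293, 0.4992, 0.3097]
tool_rot: [0.214, 0.977, -0.001, -0.0]
force: [-0.5, 1.3, 0.5]
finger_gap: 0.093
```

```bash
python3 - <<'E'
from h import *
Rt=frame(1); plan(tcp(G0,Rt)+.12*Nn+[0,0,.04],Rt,n=20)
E
```

```text
t 0.3 p [0.2293 0.4992 0.3097] j [ 1.06  0.28  1.55  0.    1.32 -0.08] F [-0.5  1.3  0.5] gap 0.093 rows 20 to [ 0.61  -0.197  0.273]
[-0.64 -0.47  0.04  0.04  0.23 -0.15]
[-0.63 -0.48  0.02  0.04  0.23 -0.15]
[-0.62 -0.5   0.01  0.04  0.23 -0.15]
[-0.61 -0.51 -0.01  0.04  0.23 -0.15]
[-0.6  -0.52 -0.02  0.04  0.23 -0.15]
[-0.59 -0.53 -0.03  0.04  0.23 -0.15]
[-0.58 -0.54 -0.05  0.04  0.23 -0.15]
[-0.57 -0.55 -0.06  0.04  0.23 -0.15]
[-0.56 -0.56 -0.07  0.04  0.23 -0.15]
[-0.55 -0.57 -0.08  0.04  0.23 -0.15]
[-0.53 -0.58 -0.1   0.04  0.23 -0.15]
[-0.52 -0.59 -0.11  0.04  0.23 -0.15]
[-0.51 -0.6  -0.12  0.04  0.23 -0.15]
[-0.49 -0.61 -0.13  0.04  0.23 -0.15]
[-0.48 -0.62 -0.14  0.04  0.23 -0.15]
[-0.46 -0.63 -0.15  0.04  0.23 -0.15]
[-0.45 -0.64 -0.16  0.04  0.23 -0.15]
[-0.43 -0.65 -0.17  0.04  0.23 -0.15]
[-0.41 -0.65 -0.18  0.04  0.23 -0.15]
[-0.4  -0.66 -0.18  0.04  0.23 -0.15]
```

jog_arm:
  motion: "-0.64 -0.47 0.02 0.04 0.23 -0.15 1; -0.63 -0.48 0 0.04 0.23 -0.15 1; -0.62 -0.5 -0.01 0.04 0.23 -0.15 1; -0.61 -0.51 -0.02 0.04 0.23 -0.15 1; -0.6 -0.52 -0.03 0.04 0.23 -0.15 1"

```text
time_s: 0.8
tool_pos: [0.3254, 0.3241, 0.3041]
tool_rot: [0.169, 0.983, 0.003, -0.071]
force: [0.8, 0.3, 0.5]
finger_gap: 0.0928
```

jog_arm:
  motion: "-0.59 -0.53 -0.04 0.04 0.23 -0.15 1; -0.58 -0.54 -0.05 0.04 0.23 -0.15 1; -0.57 -0.55 -0.06 0.04 0.23 -0.15 1; -0.56 -0.56 -0.07 0.04 0.23 -0.15 1; -0.55 -0.57 -0.08 0.04 0.23 -0.15 1"

```text
time_s: 1.3
tool_pos: [0.4208, 0.1499, 0.2941]
tool_rot: [0.123, 0.982, 0.006, -0.14]
force: [0.4, -0.0, -0.5]
finger_gap: 0.0928
```

jog_arm:
  motion: "-0.53 -0.58 -0.1 0.04 0.23 -0.15 1; -0.52 -0.59 -0.11 0.04 0.23 -0.15 1; -0.51 -0.6 -0.12 0.04 0.23 -0.15 1; -0.49 -0.61 -0.13 0.04 0.23 -0.15 1; -0.48 -0.62 -0.14 0.04 0.23 -0.15 1"

```text
time_s: 1.8
tool_pos: [0.5162, -0.0239, 0.2839]
tool_rot: [0.076, 0.975, 0.009, -0.209]
force: [-0.0, 0.1, 0.4]
finger_gap: 0.0927
```

```bash
python3 - <<'E'
from h import *
Rt=frame(1); plan(tcp(G0,Rt)+.08*Nn,Rt)
E
```

```text
t 1.8 p [ 0.5162 -0.0239  0.2839] j [-0.13  0.46  1.41 -0.    1.69 -1.55] F [-0.   0.1  0.4] gap 0.0927 rows 5 to [ 0.589 -0.196  0.199]
[-0.5  -0.63  0.16  0.05  0.22 -0.14]
[-0.49 -0.64  0.15  0.05  0.22 -0.14]
[-0.49 -0.65  0.14  0.05  0.22 -0.14]
[-0.48 -0.65  0.13  0.05  0.22 -0.14]
[-0.47 -0.66  0.12  0.05  0.22 -0.14]
```

jog_arm:
  motion: "-0.5 -0.63 0.06 0.05 0.22 -0.14 1; -0.49 -0.64 0.05 0.05 0.22 -0.14 1; -0.49 -0.65 0.14 0.05 0.22 -0.14 1; -0.48 -0.65 0.13 0.05 0.22 -0.14 1; -0.47 -0.66 0.12 0.05 0.22 -0.14 1"

```text
time_s: 2.3
tool_pos: [0.5928, -0.1964, 0.2075]
tool_rot: [0.031, 0.961, 0.008, -0.273]
force: [0.3, 0.3, 0.3]
finger_gap: 0.0928
```

```bash
python3 - <<'E'
from h import *
Rt=frame(1); plan(tcp(G0,Rt),Rt,n=4)
for n in("wrist","side"):
    im=robot.snapshot(n); m=robot.camera_model(n); im=im[:,:,::-1].copy()
    a,b=proj(m,[END,END-.16*d]).round().astype(int); cv2.line(im,tuple(map(int,a)),tuple(map(int,b)),(255,0,0),1); cv2.imwrite(f"pics/{n}1.png",im)
cv2.imwrite("pics/c1.png",cv2.resize(np.hstack([cv2.imread("pics/wrist1.png"),cv2.imread("pics/side1.png")]),(800,300)))
E
```

```text
t 2.3 p [ 0.5928 -0.1964  0.2075] j [-0.33  0.8   1.05 -0.15  1.82 -1.84] F [0.3 0.3 0.3] gap 0.0928 rows 4 to [ 0.547 -0.193  0.131]
[-0.01  0.    0.44 -0.   -0.01 -0.  ]
[-0.01  0.    0.44 -0.   -0.01 -0.  ]
[-0.01  0.    0.44 -0.   -0.01 -0.  ]
[-0.01  0.    0.44 -0.   -0.01 -0.  ]
```

View pics/c1.png

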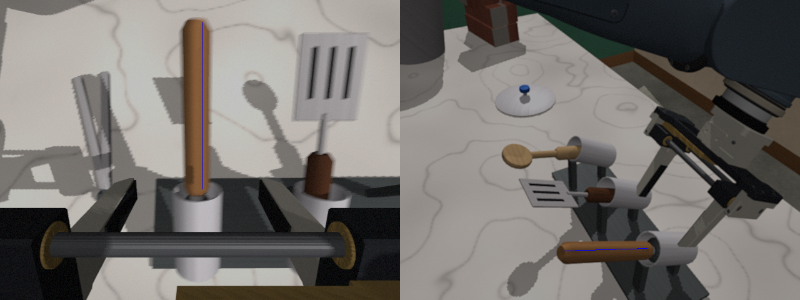

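jog_arm:
  motion: "-0.01 0 0.44 0 -0.01 0 1; -0.01 0 0.44 0 -0.01 0 1; -0.01 0 0.44 0 -0.01 0 1; -0.01 0 0.44 0 -0.01 0 1; 0 0 0 0 0 0 1"

```text
time_s: 2.9
tool_pos: [0.5465, -0.1913, 0.1309]
tool_rot: [0.032, 0.962, 0.009, -0.272]
force: [0.7, 0.4, -0.4]
finger_gap: 0.0927
```

jog_arm:
  motion: "0 0 0 0 0 0 0; 0 0 0 0 0 0 0; 0 0 0 0 0 0 0; 0 0 0 0 0 0 0; 0 0 0 0 0 0 0"

```text
time_s: 3.4
tool_pos: [0.5486, -0.1923, 0.1328]
tool_rot: [0.032, 0.962, 0.008, -0.27]
force: [-1.0, 0.5, 0.8]
finger_gap: 0.0578
```

jog_arm:
  motion: "0 0 0 0 0 0 0; 0 0 0 0 0 0 0; 0 0 0 0 0 0 0"

```text
time_s: 3.7
tool_pos: [0.5484, -0.1923, 0.1326]
tool_rot: [0.032, 0.962, 0.008, -0.27]
force: [0.2, -0.8, -0.8]
finger_gap: 0.0334
```

```bash
python3 - <<'E'
from h import *
o=robot.get_obs();np.save("grasp.npy",np.r_[o["tool_pos"],o["tool_rot"]])
Rt=frame(1); print(o["tool_pos"],tcp(G0,Rt),o["joints"]); plan(o["tool_pos"]+.05*d,Rt,n=2)
E
```

```text
[ 0.5483846  -0.19225307  0.13255544] [ 0.54731677 -0.19310867  0.13116133] [-0.3497175   0.79060036  1.26819858 -0.1477961   1.61070618 -1.82043191]
t 3.7 p [ 0.5484 -0.1923  0.1326] j [-0.35  0.79  1.27 -0.15  1.61 -1.82] F [ 0.2 -0.8 -0.8] gap 0.0334 rows 2 to [ 0.506 -0.19   0.159]
[ 0.5  -0.   -0.   -0.    0.01 -0.01]
[ 0.5  -0.   -0.   -0.    0.01 -0.01]
```

jog_arm:
  motion: "0 0 0 0 0 0 0; 0 0 0 0 0 0 0; 0 0 0 0 0 0 0"

```text
time_s: 4.0
tool_pos: [0.5484, -0.1923, 0.1326]
tool_rot: [0.032, 0.962, 0.008, -0.27]
force: [0.3, -0.5, -0.7]
finger_gap: 0.0273
```

jog_arm:
  motion: "0.15 0 0 0 0 0 0; 0.3 0 0 0 0 0 0; 0.4 0 0 0 0 0 0; 0.4 0 0 0 0 0 0; 0.4 0 0 0 0 0 0"

```text
time_s: 4.5
tool_pos: [0.4771, -0.1874, 0.176]
tool_rot: [0.032, 0.962, 0.008, -0.27]
force: [1.6, -0.2, -1.7]
finger_gap: 0.027
```

jog_arm:
  motion: "0.5 0 0 0 0 0 0; 0.5 0 0 0 0 0 0; 0.4 0 0 0 0 0 0; 0 0 0 0 0 0 0; 0 0 0 0 0 0 0"

```text
time_s: 5.0
tool_pos: [0.4185, -0.1836, 0.2119]
tool_rot: [0.032, 0.962, 0.008, -0.269]
force: [1.1, -0.2, -2.4]
finger_gap: 0.0269
```

```bash
python3 - <<'E'
from h import *
Rt=frame(1); plan(np.array([.44,-.29,.33]),Rt)
ims=[]
for n in("wrist","side"): ims.append(robot.snapshot(n)[:,:,::-1])
cv2.imwrite("pics/c2.png",cv2.resize(np.hstack(ims),(800,300)))
E
```

```text
t 5.0 p [ 0.4185 -0.1836  0.2119] j [-0.41  0.48  1.6  -0.18  1.58 -1.87] F [ 1.1 -0.2 -2.4] gap 0.0269 rows 4 to [ 0.44 -0.29  0.33]
[ 0.18 -0.52 -0.58 -0.    0.01 -0.01]
[ 0.19 -0.52 -0.58 -0.    0.01 -0.01]
[ 0.19 -0.52 -0.58 -0.    0.01 -0.01]
[ 0.19 -0.52 -0.58 -0.    0.01 -0.01]
```

View pics/c2.png

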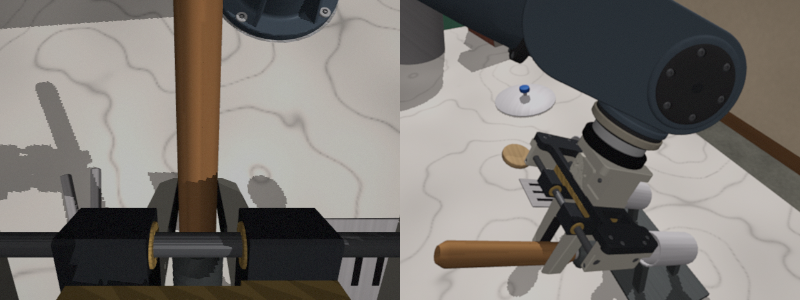

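jog_arm:
  motion: "0.1 -0.2 -0.58 0 0 0 0; 0.2 -0.5 -0.58 0 0.01 -0.01 0; 0.2 -0.55 -0.58 0 0.01 -0.01 0; 0.2 -0.55 -0.58 0 0.01 -0.01 0; 0.05 -0.2 0 0 0 0.3 0"

```text
time_s: 5.6
tool_pos: [0.4416, -0.2874, 0.3327]
tool_rot: [0.049, 0.962, 0.002, -0.27]
force: [-0.7, 0.5, -2.3]
finger_gap: 0.0274
```

jog_arm:
  motion: "0 0 0 0 0 0.6 0; 0 0 0 0 0 0.9 0; 0 0 0 0 0 0.95 0; 0 0 0 0 0 0.95 0; 0 0 0 0 0 0.95 0"

```text
time_s: 6.1
tool_pos: [0.4403, -0.2844, 0.3286]
tool_rot: [0.296, 0.915, -0.067, -0.264]
force: [-0.2, 0.2, -2.8]
finger_gap: 0.027
```

jog_arm:
  motion: "0 0 0 0 0 0.95 0; 0 0 0 0 0 0.95 0; 0 0 0 0 0 0.95 0; 0 0 0 0 0 0.95 0; 0 0 0 0 0 0.95 0"

```text
time_s: 6.6
tool_pos: [0.4403, -0.2844, 0.3286]
tool_rot: [0.541, 0.795, -0.139, -0.235]
force: [-0.4, 0.7, -1.7]
finger_gap: 0.0272
```

jog_arm:
  motion: "0 0 0 0 0 0.95 0; 0 0 0 0 0 0.95 0; 0 0 0 0 0 0.95 0; 0 0 0 0 0 0.95 0; 0 0 0 0 0 0.95 0"

```text
time_s: 7.1
tool_pos: [0.4403, -0.2844, 0.3286]
tool_rot: [0.743, 0.611, -0.199, -0.186]
force: [-0.1, -0.7, -2.9]
finger_gap: 0.0271
```

jog_arm:
  motion: "0 0 0 0 0 0.95 0; 0 0 0 0 0 0.95 0; 0 0 0 0 0 0.95 0; 0 0 0 0 0 0.95 0; 0 0 0 0 0 0.95 0"

```text
time_s: 7.6
tool_pos: [0.4403, -0.2844, 0.3286]
tool_rot: [0.885, 0.377, -0.243, -0.123]
force: [-0.1, -0.6, -2.0]
finger_gap: 0.0269
```

```bash
python3 - <<'E'
from h import *
g=np.load("grasp.npy"); Rt=frame(-1); P=g[:3]+.17*d
plan(P,Rt)
E
```

```text
t 7.6 p [ 0.4403 -0.2844  0.3286] j [-0.54  0.49  1.3  -0.25  1.85  0.22] F [-0.1 -0.6 -2. ] gap 0.0269 rows 9 to [ 0.404 -0.183  0.221]
[ 0.2  -0.11  0.25 -0.    0.    0.81]
[ 0.18 -0.13  0.25 -0.    0.    0.81]
[ 0.17 -0.14  0.25 -0.    0.    0.81]
[ 0.16 -0.16  0.25 -0.    0.    0.81]
[ 0.14 -0.17  0.25 -0.    0.    0.81]
[ 0.12 -0.19  0.25 -0.    0.    0.81]
[ 0.1  -0.2   0.25 -0.    0.    0.81]
[ 0.08 -0.21  0.25 -0.    0.    0.81]
[ 0.06 -0.21  0.25 -0.    0.    0.81]
```

Finish the turn first, in place, then measure the brush in the hand.

jog_arm:
  motion: "0 0 0 0 0 0.81 0; 0 0 0 0 0 0.81 0; 0 0 0 0 0 0.81 0; 0 0 0 0 0 0.81 0; 0 0 0 0 0 0.81 0"

```text
time_s: 8.1
tool_pos: [0.4403, -0.2845, 0.3286]
tool_rot: [0.95, 0.154, -0.266, -0.061]
force: [0.4, -0.3, -2.5]
finger_gap: 0.027
```

jog_arm:
  motion: "0 0 0 0 0 0.81 0; 0 0 0 0 0 0.81 0; 0 0 0 0 0 0.81 0; 0 0 0 0 0 0.81 0; 0 0 0 0 0 0 0"

```text
time_s: 8.6
tool_pos: [0.4403, -0.2845, 0.3289]
tool_rot: [0.962, -0.031, -0.272, -0.009]
force: [0.2, 0.6, -2.7]
finger_gap: 0.0276
```

```bash
python3 - <<'E'
from h import *
g=np.load("grasp.npy"); Rt=frame(-1); P=g[:3]+.17*d
plan(P+.06*Nn,Rt)
o=robot.get_obs(); Rn=R.from_quat(o["tool_rot"]); c=o["tool_pos"]-Rn.apply([0,0,.008]); x=Rn.apply([1,0,0])
ims=[]
for n in("side","top"):
    im=robot.snapshot(n)[:,:,::-1].copy(); m=robot.camera_model(n); cv2.imwrite(f"pics/{n}3.png",im)
    a,b=proj(m,[c-.13*x,c+.128*x]).round().astype(int); cv2.line(im,tuple(map(int,a)),tuple(map(int,b)),(255,0,0),1); print(n,a,b); ims.append(im)
cv2.imwrite("pics/c3.png",cv2.resize(np.hstack(ims),(800,300)))
E
```

```text
t 8.6 p [ 0.4403 -0.2845  0.3289] j [-0.54  0.49  1.3  -0.25  1.85  1.09] F [ 0.2  0.6 -2.7] gap 0.0276 rows 3 to [ 0.435 -0.185  0.273]
[ 0.13 -0.66  0.36 -0.    0.01 -0.  ]
[ 0.13 -0.66  0.36 -0.    0.01 -0.  ]
[ 0.13 -0.66  0.36 -0.    0.01 -0.  ]
side [108 397] [478 391]
top [722 533] [617 259]
```

View pics/c3.png

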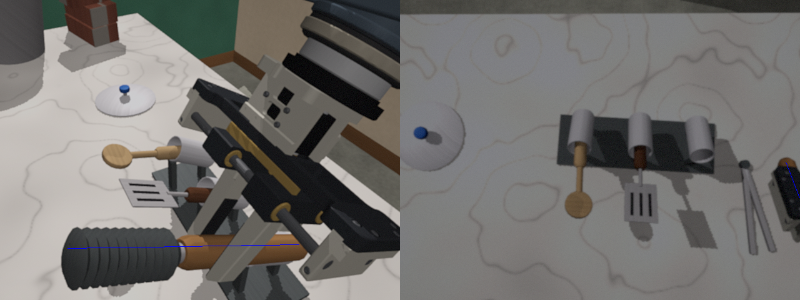

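jog_arm:
  motion: "0.13 -0.66 0.36 0 0.01 0 0; 0.13 -0.66 0.36 0 0.01 0 0; 0.13 -0.66 0.36 0 0 0 0; 0 0 0.6 0 0 0 0; 0 0 0.6 0 0 0 0"

```text
time_s: 9.2
tool_pos: [0.4035, -0.1826, 0.2218]
tool_rot: [0.962, -0.029, -0.27, -0.008]
force: [0.2, 0.2, -1.6]
finger_gap: 0.0274
```

```bash
python3 - <<'E'
from h import *
g=np.load("grasp.npy"); Rt=frame(-1)
robot.snapshot("top")
P=g[:3]+.13*d; plan(P,Rt)
o=robot.get_obs(); Rn=R.from_quat(o["tool_rot"]); c=o["tool_pos"]-Rn.apply([0,0,.008]); x=Rn.apply([1,0,0]); p=np.load("rack.npy"); T=rackT(p)
ims=[]
for n,(u,v) in {"side":(210,240),"top":(380,140)}.items():
    im=robot.snapshot(n)[:,:,::-1].copy(); m=robot.camera_model(n)
    a,b=proj(m,[c+.05*x,c+.2*x]).round().astype(int); cv2.line(im,tuple(map(int,a)),tuple(map(int,b)),(255,0,0),1)
    cv2.polylines(im,[np.round(proj(m,T(circ(.135,.095,.024)))).astype(int)],1,(0,0,255),1)
    ims.append(im[v:v+230,u:u+260] if n=="top" else im[v:v+230,u:u+260])
cv2.imwrite("pics/c4.png",cv2.resize(np.hstack(ims),None,fx=1.5,fy=1.5))
E
```

```text
t 9.25 p [ 0.4003 -0.1821  0.2185] j [-0.42  0.45  1.64 -0.18  1.58  1.26] F [-1.  -0.5 -7.3] gap 0.027 rows 1 to [ 0.438 -0.185  0.201]
[ 0.83  0.02 -0.09 -0.01  0.03  0.03]
```

View pics/c4.png

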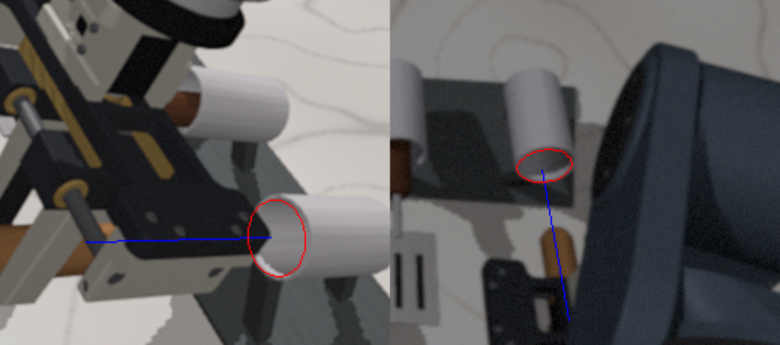

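jog_arm:
  motion: "0.4 0.02 -0.09 0 0.03 0.03 0; 0.4 0 0 0 0 0 0; 0.4 0 0 0 0 0 0; 0.3 0 0 0 0 0 0; 0 0 0 0 0 0 0"

```text
time_s: 9.85
tool_pos: [0.4718, -0.1893, 0.188]
tool_rot: [0.963, -0.032, -0.268, -0.008]
force: [-0.3, -0.3, -1.8]
finger_gap: 0.0268
```

```bash
cat > st.py <<'E'
from h import *
g=np.load("grasp.npy"); Rt=frame(-1); o=robot.get_obs(); e=o["tool_pos"]-g[:3]; s=e@d
print("s",s,"off",(e-s*d).round(4)); plan(g[:3]+(s-.03)*d,Rt,n=2)
E
python3 st.py
```

```text
s 0.09429253061710562 off [ 0.0036 -0.0022  0.0061]
t 9.85 p [ 0.4718 -0.1893  0.188 ] j [-0.39  0.6   1.47 -0.17  1.59  1.29] F [-0.3 -0.3 -1.8] gap 0.0268 rows 2 to [ 0.494 -0.189  0.166]
[ 0.3  -0.02  0.07  0.   -0.03 -0.01]
[ 0.3  -0.02  0.07  0.   -0.03 -0.01]
```

jog_arm:
  motion: "0 -0.04 0.14 0 -0.05 -0.02 0; 0 0 0 0 0 0 0; 0.2 0 0 0 0 0 0; 0.2 0 0 0 0 0 0; 0.2 0 0 0 0 0 0"

```text
time_s: 10.35
tool_pos: [0.493, -0.1886, 0.166]
tool_rot: [0.962, -0.031, -0.271, -0.008]
force: [0.5, -0.6, -2.0]
finger_gap: 0.0273
```

```bash
python3 st.py; python3 - <<'E'
from h import *
im=np.hstack([robot.snapshot(n)[:,:,::-1] for n in("side","top")]); cv2.imwrite("pics/c5.png",cv2.resize(im,(800,300)))
E
```

```text
s 0.0647917523353499 off [-0.0003  0.0001 -0.0005]
t 10.35 p [ 0.493  -0.1886  0.166 ] j [-0.37  0.66  1.42 -0.16  1.59  1.3 ] F [ 0.5 -0.6 -2. ] gap 0.0273 rows 2 to [ 0.519 -0.19   0.151]
[ 0.3   0.   -0.01  0.   -0.   -0.  ]
[ 0.3   0.   -0.01  0.   -0.   -0.  ]
```

View pics/c5.png

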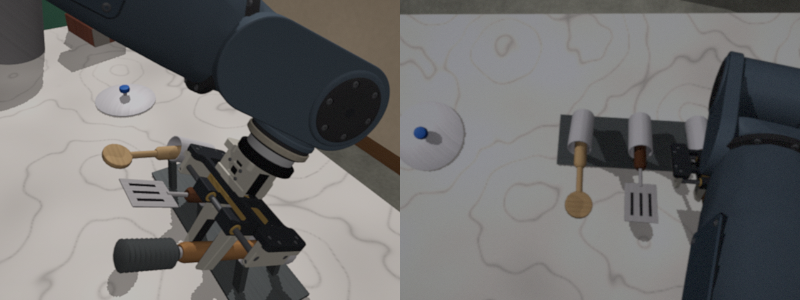

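jog_arm:
  motion: "0.25 0 0 0 0 0 0; 0.25 0 0 0 0 0 0; 0.2 0 0 0 0 0 0; 0.2 0 0 0 0 0 0; 0.1 0 0 0 0 0 0"

```text
time_s: 10.95
tool_pos: [0.5353, -0.1912, 0.1393]
tool_rot: [0.962, -0.031, -0.272, -0.008]
force: [0.4, 0.0, -1.7]
finger_gap: 0.0273
```

jog_arm:
  motion: "0.06 0 0 0 0 0 0; 0.06 0 0 0 0 0 0; 0 0 0 0 0 0 0"

```text
time_s: 11.25
tool_pos: [0.5399, -0.1916, 0.1369]
tool_rot: [0.962, -0.031, -0.272, -0.008]
force: [0.4, -0.3, -2.5]
finger_gap: 0.0272
```

```bash
python3 st.py
```

```text
s 0.009565727837939918 off [-0.0004  0.0001 -0.0006]
t 11.25 p [ 0.5399 -0.1916  0.1369] j [-0.35  0.77  1.29 -0.15  1.61  1.32] F [ 0.4 -0.3 -2.5] gap 0.0272 rows 2 to [ 0.566 -0.193  0.122]
[ 0.3   0.   -0.01  0.    0.   -0.  ]
[ 0.3   0.   -0.01  0.    0.   -0.  ]
```

Push on slowly until contact with the bottom.

jog_arm:
  motion: "0.06 0 0 0 0 0 0; 0.06 0 0 0 0 0 0; 0 0 0 0 0 0 0"

```text
time_s: 11.55
tool_pos: [0.5427, -0.1918, 0.1346]
tool_rot: [0.961, -0.031, -0.275, -0.009]
force: [-13.6, 0.3, 7.7]
finger_gap: 0.0268
```

jog_arm:
  motion: "0.06 0 0 0 0 0 0; 0 0 0 0 0 0 0"

```text
time_s: 11.75
tool_pos: [0.5433, -0.1919, 0.1337]
tool_rot: [0.96, -0.032, -0.278, -0.009]
force: [-25.5, 2.3, 13.2]
finger_gap: 0.0273
```

jog_arm:
  motion: "0.06 0 0 0 0 0 0; 0 0 0 0 0 0 0"

```text
time_s: 11.95
tool_pos: [0.5449, -0.192, 0.1324]
tool_rot: [0.96, -0.032, -0.279, -0.009]
force: [-31.5, 3.2, 17.4]
finger_gap: 0.0271
```

jog_arm:
  motion: "-0.1 0 0 0 0 0 0; 0 0 0 0 0 0 1; 0 0 0 0 0 0 1; 0 0 0 0 0 0 1; 0 0 0 0 0 0 1"

```text
time_s: 12.45
tool_pos: [0.546, -0.1919, 0.1333]
tool_rot: [0.962, -0.031, -0.271, -0.008]
force: [-0.2, -0.1, -1.1]
finger_gap: 0.0549
```

jog_arm:
  motion: "0 0 0 0 0 0 1; 0 0 0 0 0 0 1; 0 0 0 0 0 0 1; 0 0 0 0 0 0 1; 0 0 0 0 0 0 1"

```text
time_s: 12.95
tool_pos: [0.5457, -0.192, 0.1333]
tool_rot: [0.962, -0.031, -0.272, -0.008]
force: [0.6, 0.5, -1.0]
finger_gap: 0.0915
```

jog_arm:
  motion: "0 0 -0.3 0 0 0 1; 0 0 -0.5 0 0 0 1; 0 0 -0.6 0 0 0 1; 0 0 -0.6 0 0 0 1; 0 0 -0.6 0 0 0 1"

```text
time_s: 13.45
tool_pos: [0.614, -0.1962, 0.2453]
tool_rot: [0.962, -0.031, -0.272, -0.008]
force: [1.8, 0.5, -0.3]
finger_gap: 0.0931
```

jog_arm:
  motion: "0 0 -0.6 0 0 0 1; 0 0 -0.4 0 0 0 1; 0 0 0 0 0 0 1; 0 0 0 0 0 0 1; 0 0 0 0 0 0 1"

```text
time_s: 13.95
tool_pos: [0.639, -0.1978, 0.2855]
tool_rot: [0.962, -0.031, -0.273, -0.009]
force: [0.8, 0.8, -0.4]
finger_gap: 0.0931
```

```bash
python3 - <<'E'
from h import *
im=np.hstack([robot.snapshot(n)[:,:,::-1] for n in("side","wrist")]); cv2.imwrite("pics/c6.png",cv2.resize(im,(800,300)))
M=robot.camera_model("side"); T=rackT(np.load("rack.npy")); f=T(circ(.135,0,0,1))[0]; a=T(A)-T(np.zeros(3))
for dr in(0,11):
  r=R.from_rotvec(np.radians(-dr)*np.cross(a,[0,0,1])/np.linalg.norm(np.cross(a,[0,0,1]))).apply(a)
  print(dr,"bristle tip expected px (800-wide)",proj(M,[f+.26*r])*.625, proj(M,[f+.18*r])*.625)
E
```

```text
0 bristle tip expected px (800-wide) [[160.71213636 250.46068802]] [[206.53644544 249.56691963]]
11 bristle tip expected px (800-wide) [[146.42001136 276.83285654]] [[196.24869586 266.26023069]]
```

View pics/c6.png

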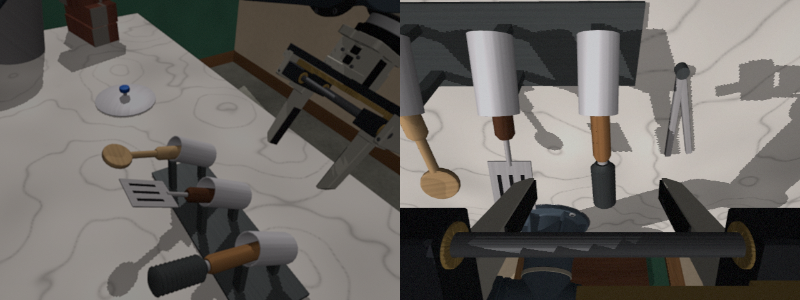

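```bash
python3 -c "
from cell import robot
print(robot.finish_job())"
```

```text
the job is handed in; nothing more can be done
None
```

I pulled the flue brush out of the right-hand tin, turned it end for end clear of the rack, and pushed it back into the same tin handle-down. I then let go, backed off about 180 mm, and handed the job in at about 14 s; `finish_job` gave no verdict.

- **Depth:** the push stopped against the bottom at about 36 N of wrist force, within about 5 mm of the expected depth.
- **Brush after release:** the side picture shows the bristles sticking out and drooping. The tip is at (150, 277) against a predicted (146, 277) for an 11 degree droop. The edge where the head meets the neck was about 9 px off the prediction along the brush, in the half-size picture. I took this as small, as the tip matched.
- **Other utensils:** the turner and spoon look unmoved in the pictures; I did not measure their displacement.
- **Robot:** the gripper is open and clear of everything, and the force reading is near zero.
- **Disagreements:** the wrist camera placed the brush axis several mm to one side. I ignored that because the brush was centred between the jaws. The tool was also about 7 mm high at the tin's mouth, and I corrected that before pushing in.

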